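Refit the filter panel in the bench dust extractor and latch it

TASK

Put the filter panel back into the sloping seat of the green dust extractor: hold it tilted, hook its thin dark tongue edge under the yellow lip at the bottom of the slope, then lower the upper edge gently, not letting it drop, until the panel lies flat and flush in the seat. Then swing the orange latch bar forward over the panel so that it drops fully down into the steel fork on top of it, and let go. Leave the green power supply, the rotary tool and the mug where they are.

Things in the scene. Friction and masses are not known exactly. Their poses are not given: they have to be found in the camera images.
- extractor: Green dust extractor fixed to the bench, left or right of centre: about 290 long (x), 176 wide, 45 (front) to 120 (rear) high, dark motor drum behind. Origin on the bench, 75 behind the seat's bottom end, z up. The low, yellow-lipped end of its sloping seat is at its -x end, roughly towards the robot.
- seat: Recess for the panel in the extractor's sloping top. Origin: middle of the recess floor's bottom (front) end, 45 above the bench. x runs up the slope (22 degrees from level, away from the robot), y across to the left, z square out of the floor. Recess: x 0 to 154, y -68 to 68, floor z = 0. Side walls (10 thick) and upper end wall (8 thick) are 10 high; behind it the top runs on to x = 200.
- lip (a point): Middle of the lower free edge of the yellow lip, seat (14, 0, 13). The lip covers seat x 0 to 14 over the full width, underside at z = 13, top at z = 17; the pocket under it ends at a back wall at x = 0. It leaves an opening only 140 long, so the panel must go in tilted. Axes as the seat's.
- pivot (a point): Pivot of the latch bar, seat (186, 0, 17), between two small steel brackets (18 long, 26 high above the floor plane) behind the recess's upper end wall; its axis is parallel to seat y. Axes as the seat's.
- catch (a point): Catch for the latch bar on the panel's top, panel (48, 0, 17): a fork of two upright steel prongs at either side, 24 clear between them, 16 long, reaching z = 34. With the panel seated, the closed bar lies between them. Axes as the panel's.
- panel: Loose filter panel, about 300 g, 150 long (x) x 130 wide (y), red handle plate and steel catch fork on top. Origin: centre of the underside. Aluminium body with white pleats x -53 to 75, 10 thick; thin dark tongue x -75 to -53, 5 thick, level with the underside. Seated: axes parallel to the seat's, origin at seat (75 to 79, 0, 0), top flush with the walls.
- tongue_edge (a point): Middle of the tip of the panel's tongue, on the underside: panel (-75, 0, 0). Axes as the panel's.
- upper_edge (a point): Middle of the panel's other, upper end, on the underside: panel (75, 0, 0). Axes as the panel's.
- grip (a point): Place to hold the panel: on the red handle plate, panel (-12, 0, 34). The plate on the panel's top is 12 thick (panel x -18 to -6), 60 wide (y -30 to 30), z 10 to 46. Close the fingers along the panel's x, open no more than about 40 so as to clear catch and lip.
- latch (a joint): Latch bar angle, rad: 0 = down over the panel's upper end, its underside 2 above the seated panel's top; pi/2 = square to the seat; stop at 2.4, leaning back, away from the panel. Starts at 1.9 to 2.3. 80 g: a push of about 1 N near its tip moves it; it stays where left above about 1.6 rad, falls softly by itself below about 1.4 rad. Push it from behind.
- latch_tip (a point): Free end of the orange latch bar on its middle line, 80 from the pivot. The bar is 14 wide (along seat y) and 10 thick; at angle a it points from the pivot along (-cos a, 0, sin a) in seat axes.
- supply: Bystander: green power supply box, 100 x 120 x 70 high, loose on the bench. Origin under its centre. Do not move.
- rotary: Bystander: green and brass rotary tool lying on the bench, 200 long, 36 thick, along its x. Origin on the bench under its middle. Do not move.
- mug: Bystander: blue mug, 80 across, 85 high, handle to its +y. Origin under its centre. Do not move.
There are look-alikes about, which are no part of the job. What is shaped like the panel but purple or turquoise is not meant.

How it is judged:
On the way, in this order (a step that is already met when the one before it is completed fails the run):
1. the tongue is hooked in the pocket under the lip while the upper edge is still held up, at least 12 mm off the seat floor (x of tongue_edge in the frame of seat between -0.004 and 0.01 m and y of tongue_edge in the frame of seat between -0.009 and 0.009 m and z of tongue_edge in the frame of seat between -0.004 and 0.013 m and z of upper_edge in the frame of seat above 0.012 m), for 0.1 s.
2. the panel lies flat in the seat, both ends within 4 mm of the floor, with the latch bar still up (x of tongue_edge in the frame of seat between -0.003 and 0.009 m and y of tongue_edge in the frame of seat between -0.009 and 0.009 m and z of tongue_edge in the frame of seat between -0.003 and 0.004 m and y of upper_edge in the frame of seat between -0.009 and 0.009 m and z of upper_edge in the frame of seat between -0.003 and 0.004 m and value of joint latch above 0.5 rad), for 0.2 s.
At the end, for the whole second after the job is handed in: The panel lies flat in the seat, tongue edge under the lip (tip within 9 mm of the pocket's back wall, both ends within 4 mm of the floor and 9 mm of the centre line), at rest, the latch bar down in the panel's fork within 0.05 rad of fully closed (x of tongue_edge in the frame of seat between -0.003 and 0.009 m and y of tongue_edge in the frame of seat between -0.009 and 0.009 m and z of tongue_edge in the frame of seat between -0.003 and 0.004 m and y of upper_edge in the frame of seat between -0.009 and 0.009 m and z of upper_edge in the frame of seat between -0.003 and 0.004 m and value of joint latch below 0.05 rad and linear speed of panel below 0.02 m/s); the robot touches nothing.
It fails at once if the panel is let drop into the seat (it turns faster than 3.5 rad/s with its tongue in the pocket, as after a fall of its upper edge from about 10 mm or more) (x of tongue_edge in the frame of seat between -0.004 and 0.01 m and y of tongue_edge in the frame of seat between -0.009 and 0.009 m and z of tongue_edge in the frame of seat between -0.004 and 0.013 m and angular speed of panel above 3.5 rad/s).
It fails at once if the power supply is moved more than 25 mm (distance of supply from where it was at the start of the episode above 0.025 m).
It fails at once if the rotary tool is moved more than 25 mm (distance of rotary from where it was at the start of the episode above 0.025 m).
It fails at once if the mug is moved more than 25 mm (distance of mug from where it was at the start of the episode above 0.025 m).
It also fails if it takes over 58 s, if anything falls off the work surface, if the arm or the gripper's body presses on something with over 40 N, if the wrist force passes 120 N, or if a joint passes its speed limit or range.

ROBOT

A 6-joint arm with a two-finger parallel gripper is mounted at the origin on the work surface. World frame = base frame: x ahead of the robot, y to its left, z up, the work surface at z = 0. Lengths are in m, angles in rad, forces in N, time in s.
With the tool pointing down it reaches from about 0.25 to 0.775 m from the base axis. Payload 4 kg.
Tool frame: the origin (TCP) lies on the centre line of the jaws, within the pads' length; the fingertips stand 25 mm ahead of it and the grasp point (between the pads) lies 6 mm ahead of it; z points along the fingers, y is the line along which they close (so a half turn about z gives the same grasp; the last joint's range is limited). The gripper opens to 94 mm and grips with 3 to 60 N. Pads are 16 mm wide; open, the fingers measure 119 mm over their backs; the gripper's body (75 mm by 177 mm) begins 78 mm behind the grasp point.
Start: joints at [-1.389, 0.087, 1.371, -0, 1.684, -0.103], TCP at [0.155, -0.528, 0.231] pointing down, gripper open.
Joint ranges: [-3.1, 3.1], [-0.76, 2.03], [0.27, 2.55], [-1.08, 4.22], [0.17, 2.65], [-2.57, 2.57]. Speed limits (rad/s): [2.79, 2.79, 3.14, 3.14, 3.14, 3.14].

INTERFACE

Orientations are given as [roll, pitch, yaw] about the fixed x, y, z axes, in that order (R = Rz(yaw) Ry(pitch) Rx(roll)).
In Python, from bench import sensors, optics, ticket gives the robot as it stands.
- The arm moves only by the tool send_rows, never from a script. Its argument "rows" is a list of rows, each a list of 6 numbers: the shift along the world's x, y, z in mm, then the turn, a rotation vector about the world's x, y, z in rad. In form: [[x, y, z, wx, wy, wz], ...]. A call has 1 to 8 rows; each row shifts and turns the commanded pose from where the row before left it; what a row does not reach is not made up. A row lasts 1/12 s, in which the tool goes at most 41.7 mm and 7.16 degrees, less where a joint would pass 70% of its speed; a pose out of reach is approached as far as the arm can. A call is refused whole if a number of a shift passes 41.7 or a number of a turn 0.125, either way. A call with a gripper value outside its range is refused whole. "grip" is the finger opening in mm, from 0 to 94, set as the call begins (left out, the last holds). The fingers move at their own pace and stop on an object; the grip force is fixed at half the most. Time passes only in rows, so rows that do not move let the fingers close. It gives the time, the measured TCP pose, the force, the opening and the grip force at its end, in the units of the state.
- sensors.get_obs(): the state, without advancing time (a new reading comes with each control period).
- optics.snapshot(name): name is "scene" or "top"; returns the picture (480x640x3 uint8, red, green, blue); there is no depth.
- optics.camera_model(name): a dict with "vertical_fov" (degrees; the focal length in pixels is half the picture's height over the tangent of half this angle, whatever the lens; pixels are square), "cx", "cy" (the principal point, pixels), "R" (3x3) and "t" (3): a world point X has camera coordinates R X + t. Camera axes: x right, y down, z forward; pixel columns grow to the right and rows downward; lengths in m; the calibration is good to about 2 mm. A picture is of the moment at which its call begins. camera_model takes no time and is no camera call.
- ticket.close_job(): hands the job in; it is judged then, once.
The state is a dict: "time": time; "joint_positions": joint angles; "qvel": joint speeds; "joint_torque": joint torques, N m; "tool_pos": TCP position; "ee_rot": TCP orientation; "wrist_force": force on the tool from outside, world axes, zero at the start; "wrist_torque": the same for the moment, N m; "width": finger opening in m; "finger_force": force on a finger pad.
Only numpy, scipy, OpenCV 4.12 (cv2) and the standard library are available. Lean on these libraries where they do the work, as an engineer would, in place of code of your own. Each camera call takes 0.05 s, during which the arm holds its last target. There are 200 camera calls.

## Working session

There is one attempt and no reset: what is moved stays moved. The work goes in short steps, Python scripts to look and compute and a tool call to move; the robot and the scene stay as the last step left them, time stands still between calls to the robot, and variables do not carry over. Pictures are saved under pics/ and viewed, at most 13 in all, crops included, and the job is handed in when it is done.

Besides the shell and the picture viewer there is one more tool, called as name([rows], argument=value, ...), one row to a line, values as JSON. send_rows: Moves the arm, as the interface text tells. Its arguments: {"type":"object","properties":{"rows":{"type":"array"},"grip":{"type":"number"}},"required":["rows"]}

```bash
ls; mkdir -p pics; python3 - <<'E'
from bench import sensors, optics
import cv2,numpy as np
for n in("scene","top"):
    im=optics.snapshot(n); cv2.imwrite(f"pics/{n}0.png",im[:,:,::-1]); m=optics.camera_model(n); print(n,m)
print(sensors.get_obs())
E
```

```text
pics
scene {'vertical_fov': 52.303009177721705, 'cx': 321.47832308534436, 'cy': 237.22472320689414, 'R': array([[ 0.52043412,  0.85389936,  0.00204918],
       [ 0.6349354 , -0.38537322, -0.66958534],
       [-0.57096879,  0.34977616, -0.74273231]]), 't': array([-0.28673021, -0.26524634,  1.5490424 ])}
top {'vertical_fov': 45.678247458327576, 'cx': 328.6407802143041, 'cy': 241.88428664532148, 'R': array([[ 1.44218221e-03, -9.99974383e-01, -7.01099298e-03],
       [-9.82278181e-01, -1.02564573e-04, -1.87428825e-01],
       [ 1.87423304e-01,  7.15705195e-03, -9.82253166e-01]]), 't': array([0.01621169, 0.52630068, 1.46824329])}
{'time': 0.1, 'joint_positions': array([-1.38910034e+00,  8.78749093e-02,  1.37204443e+00,  1.01908323e-05,
        1.68357817e+00, -1.03074039e-01]), 'qvel': array([-0.00195306, -0.00169949, -0.00090954, -0.00161792, -0.00058325,
        0.00124312]), 'joint_torque': array([ 2.77816325e-03, -3.41248512e+01, -3.03303838e+01,  7.18632806e-02,
        3.04062758e-02, -8.81608753e-05]), 'tool_pos': array([ 0.15445152, -0.52743136,  0.22945431]), 'ee_rot': array([-3.13969895e+00, -2.06067875e-04,  2.84770964e-01]), 'wrist_force': array([-0.34917979,  0.13609482, -0.17769053]), 'wrist_torque': array([ 0.00652535,  0.03082819, -0.01795632]), 'finger_force': 0.0, 'width': 0.0937760458462987}
```

View pics/scene0.png

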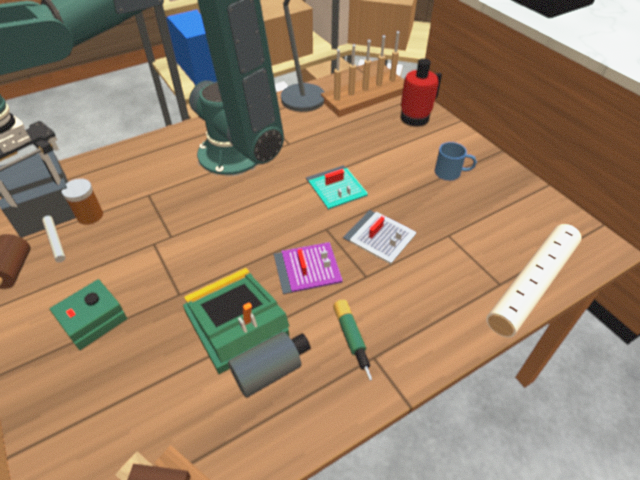

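View pics/top0.png

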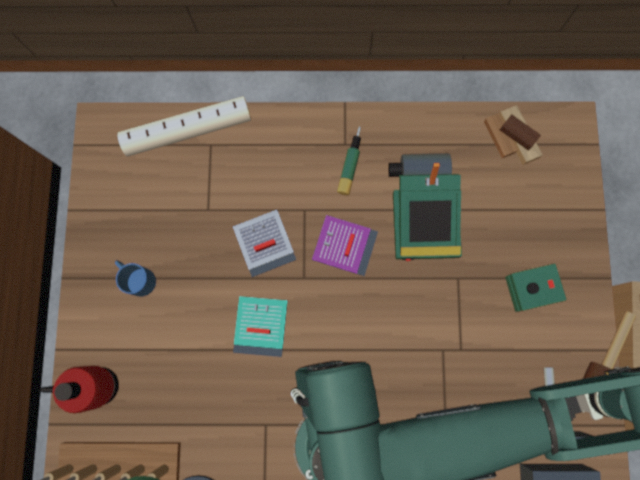

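The scene view shows the white panel at (382,236), the purple and turquoise decoys, and the extractor at (238,315) with its yellow lip on the robot side. In the top view the white panel is at (264,243) with its tongue towards the robot, the lip at (430,252) and the latch at (434,172).

```bash
cat > h.py <<'E'
import numpy as np,cv2
from bench import sensors,optics
from scipy.spatial.transform import Rotation as Rot
def cam(n):
    m=optics.camera_model(n); return m,240/np.tan(np.radians(m['vertical_fov'])/2)
def proj(n,X):
    m,f=cam(n); c=np.atleast_2d(X)@m['R'].T+m['t']; return np.c_[f*c[:,0]/c[:,2]+m['cx'],f*c[:,1]/c[:,2]+m['cy']]
def ray(n,uv):
    m,f=cam(n); uv=np.atleast_2d(uv).astype(float); d=np.c_[(uv[:,0]-m['cx'])/f,(uv[:,1]-m['cy'])/f,np.ones(len(uv))]@m['R']
    return -m['R'].T@m['t'],d
def onz(n,uv,z):
    o,d=ray(n,uv); return o+d*((z-o[2])/d[:,2])[:,None]
def mask(im,name,roi):
    h=cv2.cvtColor(im,cv2.COLOR_RGB2HSV).astype(int); H,S,V=h[...,0],h[...,1],h[...,2]
    k={'red':((H<6)|(H>174))&(S>150)&(V>90),'yellow':(H>20)&(H<34)&(S>150)&(V>100),'orange':(H>6)&(H<16)&(S>190)&(V>120),
       'white':(S<60)&(V>110)}[name]
    o=np.zeros(k.shape,np.uint8); x0,y0,x1,y1=roi; o[y0:y1,x0:x1]=k[y0:y1,x0:x1]; return o
def blob(o):
    c=max(cv2.findContours(o,cv2.RETR_EXTERNAL,cv2.CHAIN_APPROX_NONE)[0],key=cv2.contourArea)
    return cv2.minAreaRect(c),c
E
python3 - <<'E'
from h import *
R={'scene':[(335,200,425,270),(175,260,315,400)],'top':[(225,200,305,280),(380,140,470,270)]}
tiles=[]
for n in R:
    im=cv2.imread(f'pics/{n}0.png')[:,:,::-1]
    a,b=R[n]
    for nm,roi in(('red',a),('white',a),('yellow',b),('orange',b)):
        o=mask(im,nm,roi); r,c=blob(o); M=cv2.moments(o,True)
        print(n,nm,int(o.sum()),np.round([M['m10']/M['m00'],M['m01']/M['m00']],2),np.round(cv2.boxPoints(r),1).tolist())
    for x0,y0,x1,y1 in(a,b):
        s=min(400/(x1-x0),300/(y1-y0)); t=cv2.resize(im[y0:y1,x0:x1],None,fx=s,fy=s,interpolation=cv2.INTER_CUBIC)
        q=np.zeros((300,400,3),np.uint8); q[:t.shape[0],:t.shape[1]]=t[:300,:400]; tiles.append(q); print(n,x0,y0,s)
cv2.imwrite('pics/crop0.png',np.vstack([np.hstack(tiles[:2]),np.hstack(tiles[2:])])[:,:,::-1])
E
```

```text
scene red 133 [376.11 226.73] [[366.0, 232.0], [381.5, 216.5], [386.5, 221.5], [371.0, 237.0]]
scene white 1928 [380.5  236.08] [[342.8999938964844, 237.1999969482422], [362.29998779296875, 201.89999389648438], [416.29998779296875, 231.60000610351562], [396.8999938964844, 266.8999938964844]]
scene yellow 452 [216.11 284.79] [[183.6999969482422, 296.3999938964844], [246.0, 266.70001220703125], [249.5, 274.1000061035156], [187.1999969482422, 303.70001220703125]]
scene orange 99 [246.71 312.13] [[243.0, 303.0], [251.0, 303.0], [251.0, 322.0], [243.0, 322.0]]
scene 335 200 4.285714285714286
scene 175 260 2.142857142857143
top red 99 [264.53 245.07] [[254.10000610351562, 246.8000030517578], [273.20001220703125, 239.10000610351562], [275.0, 243.60000610351562], [255.89999389648438, 251.1999969482422]]
top white 2198 [262.37 238.75] [[230.6999969482422, 225.89999389648438], [277.0, 208.0], [294.6000061035156, 253.39999389648438], [248.3000030517578, 271.29998779296875]]
top yellow 351 [429.64 250.47] [[400.8999938964844, 248.0], [459.0, 246.8000030517578], [459.1000061035156, 253.1999969482422], [401.0, 254.5]]
top orange 13 [434.23 172.23] [[433.20001220703125, 171.60000610351562], [435.0, 168.0], [436.20001220703125, 168.60000610351562], [434.3999938964844, 172.1999969482422]]
top 225 200 3.75
top 380 140 2.3076923076923075
```

View pics/crop0.png

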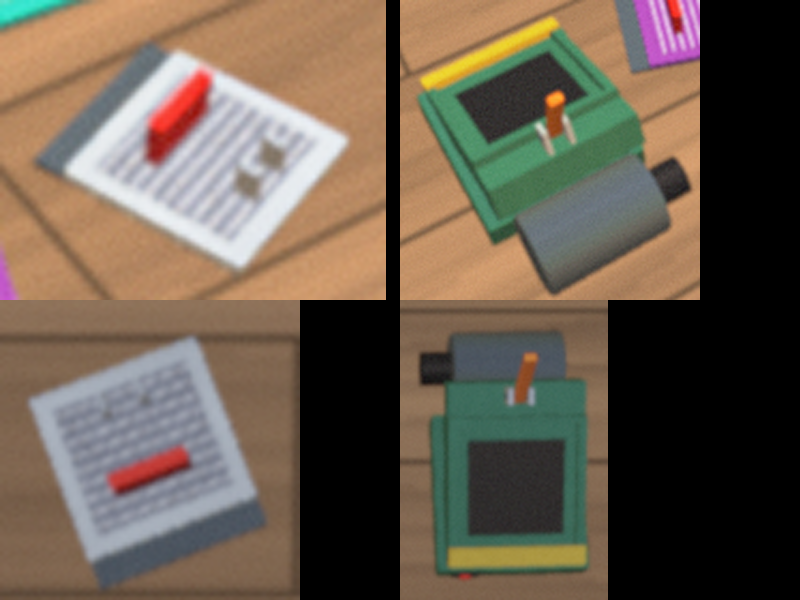

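```bash
python3 - <<'E'
from h import *
for n in('top','scene'):print(n,ray(n,[[0,0]])[0].round(3))
pp=dict(top=[(233,226.9,10),(277,210.1,10),(249,268.8,10),(293.5,253.3,10),(252.2,276.5,5),(295.9,259.2,5)],
 scene=[(416,232.7,10),(391,261.1,10),(376.3,211.7,10),(350.9,240.8,10),(370,209.8,5),(344.3,237.3,5)])
order={'top':['F+','F-','B+','B-','T+','T-'],'scene':['F+','F-','B+','B-','T+','T-']}
loc={'F':75,'B':-53,'T':-75}
for n,P in pp.items():
    W=np.array([onz(n,[p[:2]],p[2]/1000)[0] for p in P])
    L=np.array([[loc[o[0]]/1e3,.065*(1 if o[1]=='+' else -1)] for o in order[n]])
    # rigid 2D fit (Kabsch)
    w=W[:,:2];a=L-L.mean(0);b=w-w.mean(0);yaw=np.arctan2((a[:,0]*b[:,1]-a[:,1]*b[:,0]).sum(),(a*b).sum())
    R=np.array([[np.cos(yaw),-np.sin(yaw)],[np.sin(yaw),np.cos(yaw)]]);c=w.mean(0)-R@L.mean(0)
    print(n,'panel',c.round(4),'yaw',np.degrees(yaw).round(2),'res mm',((w-(L@R.T+c))*1e3).round(1).tolist())
    for sc in 1,: print(' scale',np.sqrt((b**2).sum()/(a**2).sum()).round(3))
# lip top corners
for n,up,lo in(('top',[(400.4,247.8),(459.4,246.6)],[(400.4,254.8),(459.4,253.6)]),('scene',[],[])):
    if up:print(n,onz(n,up,.066).round(4).tolist(),onz(n,lo,.0608).round(4).tolist())
# scene lip upper corners from crop: scale 2.1429 offset 175,260
s=2.142857
lip=np.array([(421-400,78),(426-400,90),(555-400,18),(559-400,28)])/s+[175,260]
print(lip.round(1).tolist());print(onz('scene',lip[[0,2]],.0608).round(4).tolist(),onz('scene',lip[[1,3]],.066).round(4).tolist())
# red handle triangulation
o1,d1=ray('top',[[264.53,245.07]]);o2,d2=ray('scene',[[376.11,226.73]])
A=np.c_[d1[0],-d2[0]];x=np.linalg.lstsq(A,o2-o1,rcond=None)[0];print('red',o1+x[0]*d1[0],o2+x[1]*d2[0])
E
```

```text
top [0.242 0.006 1.541]
scene [ 1.202 -0.399  0.974]
top panel [0.5309 0.1925] yaw 21.41 res mm [[-1.2, -0.2], [-1.1, 0.5], [1.7, -0.8], [-3.1, 0.0], [1.8, -1.3], [1.9, 1.6]]
 scale 0.987
scene panel [0.5334 0.1946] yaw 22.03 res mm [[0.2, -3.6], [-4.4, 0.6], [-1.0, -0.1], [3.8, -0.2], [0.2, 0.7], [1.1, 2.6]]
 scale 0.981
top [[0.5074, -0.1721, 0.066], [0.5106, -0.327, 0.066]] [[0.4896, -0.1723, 0.0608], [0.4929, -0.3274, 0.0608]]
[[184.8, 296.4], [187.1, 302.0], [247.3, 268.4], [249.2, 273.1]]
[[0.4939, -0.328, 0.0608], [0.4942, -0.1719, 0.0608]] [[0.5151, -0.3294, 0.066], [0.5131, -0.1755, 0.066]]
red [0.52114532 0.18967107 0.03083342] [0.52029517 0.18813038 0.0304885 ]
```

```bash
python3 - <<'E'
from h import *
for n,roi in(('top',(395,180,465,262)),('scene',(195,285,300,330))):
    im=cv2.imread(f'pics/{n}0.png'); h=cv2.cvtColor(im,cv2.COLOR_BGR2HSV).astype(int)
    o=np.zeros((480,640),np.uint8);x0,y0,x1,y1=roi
    o[y0:y1,x0:x1]=((h[...,2]<60)&(h[...,1]<110))[y0:y1,x0:x1]
    r,c=blob(o); b=cv2.boxPoints(r); print(n,int(o.sum()),b.round(1).tolist())
    ap=cv2.approxPolyDP(c,3,True)[:,0]; print(ap.tolist())
    M=cv2.moments(c); u=[[M['m10']/M['m00'],M['m01']/M['m00']]]
    print('floor c',onz(n,u,.074).round(4), onz(n,b,.074).round(4).tolist())
    y=mask(im[:,:,::-1],'yellow',(175,230,470,300)); r,c=blob(y); M=cv2.moments(y,True);print('lip c',onz(n,[[M['m10']/M['m00'],M['m01']/M['m00']]],.063).round(4))
    vx,vy,px,py=cv2.fitLine(np.argwhere(y)[:,::-1].astype(np.float32),cv2.DIST_L2,0,.01,.01).ravel()
    e=onz(n,[[px-25*vx,py-25*vy],[px+25*vx,py+25*vy]],.063);d=e[1]-e[0];print('lip dir deg',np.degrees(np.arctan(d[0]/-d[1])))
# left/right edges of top lid in top view: green transitions
im=cv2.imread('pics/top0.png').astype(float);g=im[...,1]-im[...,2] # G-R
for row in(200,215,230,243): print(row,[(i,int(g[row,i])) for i in list(range(390,408))],[(i,int(g[row,i])) for i in range(452,466)])
E
```

```text
top 1603 [[410.0, 201.0], [450.0, 201.0], [450.0, 241.0], [410.0, 241.0]]
[[410, 202], [411, 241], [449, 240], [450, 201]]
floor c [[ 0.5787 -0.2503  0.074 ]] [[0.6322, -0.1994, 0.074], [0.6321, -0.3054, 0.074], [0.5241, -0.3012, 0.074], [0.5241, -0.1966, 0.074]]
lip c [[ 0.5008 -0.2491  0.063 ]]
lip dir deg 1.1433596436103903
scene 1111 [[201.8000030517578, 304.6000061035156], [249.0, 281.0], [260.20001220703125, 303.3999938964844], [213.0, 327.0]]
[[260, 303], [242, 285], [202, 305], [216, 325], [241, 313], [240, 306], [245, 301], [251, 301], [253, 307]]
floor c [[ 0.5754 -0.2534  0.074 ]] [[0.5444, -0.3049, 0.074], [0.5398, -0.1879, 0.074], [0.6084, -0.1936, 0.074], [0.6103, -0.3063, 0.074]]
lip c [[ 0.5019 -0.2531  0.063 ]]
lip dir deg 0.8239400052325152
200 [(390, -28), (391, -27), (392, -17), (393, 8), (394, 39), (395, 44), (396, 44), (397, 45), (398, 39), (399, 35), (400, 33), (401, 42), (402, 48), (403, 45), (404, 47), (405, 46), (406, 45), (407, 44)] [(452, 44), (453, 44), (454, 45), (455, 43), (456, 41), (457, 41), (458, 45), (459, 45), (460, 27), (461, -9), (462, -24), (46
[... 431 characters left out ...]
2, -26), (393, -24), (394, 1), (395, 33), (396, 45), (397, 48), (398, 43), (399, 36), (400, 32), (401, 42), (402, 44), (403, 44), (404, 47), (405, 46), (406, 44), (407, 46)] [(452, 46), (453, 45), (454, 45), (455, 41), (456, 38), (457, 43), (458, 45), (459, 38), (460, 11), (461, -15), (462, -23), (463, -27), (464, -27), (465, -24)]
243 [(390, -26), (391, -28), (392, -28), (393, -23), (394, -10), (395, 16), (396, 41), (397, 44), (398, 42), (399, 39), (400, 35), (401, 42), (402, 46), (403, 46), (404, 45), (405, 45), (406, 43), (407, 44)] [(452, 45), (453, 45), (454, 43), (455, 39), (456, 41), (457, 44), (458, 46), (459, 45), (460, 31), (461, -7), (462, -25), (463, -27), (464, -27), (465, -25)]
```

send_rows([
  [18, 35, 4, 0, 0, 0.083],
  [18, 35, 4, 0, 0, 0.083],
  [18, 35, 4, 0, 0, 0.083],
  [18, 35, 4, 0, 0, 0.083],
  [18, 35, 0, 0, 0, 0.083],
  [18, 35, 0, 0, 0, 0.083],
  [18, 35, 0, 0, 0, 0.083],
  [18, 35, 0, 0, 0, 0.083],
], grip=40)

```text
time: 0.77
tool_pos: [0.2987, -0.2459, 0.2461]
ee_rot: [-3.142, -0.0, 0.952]
wrist_force: [0.0, -0.3, -0.7]
width: 0.044
finger_force: 0.0
```

send_rows([
  [18, 36, 0, 0, 0, 0.083],
  [18, 36, 0, 0, 0, 0.083],
  [18, 36, 0, 0, 0, 0.083],
  [18, 36, 0, 0, 0, 0.083],
  [18, 36, 0, 0, 0, 0.083],
  [18, 36, 0, 0, 0, 0.083],
  [18, 36, 0, 0, 0, 0.083],
  [18, 36, 0, 0, 0, 0.083],
])

```text
time: 1.43
tool_pos: [0.4427, 0.0423, 0.2462]
ee_rot: [-3.141, 0.0, 1.617]
wrist_force: [1.2, -0.9, -0.0]
width: 0.0398
finger_force: 0.0
```

send_rows([
  [19, 36, -20, 0, 0, 0.083],
  [19, 36, -20, 0, 0, 0.083],
  [19, 36, -20, 0, 0, 0.083],
  [19, 36, -20, 0, 0, 0.083],
  [0, 0, 0, 0, 0, 0],
  [0, 0, 0, 0, 0, 0],
])

```text
time: 1.93
tool_pos: [0.5112, 0.1735, 0.1699]
ee_rot: [-3.135, -0.001, 1.947]
wrist_force: [0.3, -0.1, -0.7]
width: 0.0399
finger_force: 0.0
```

```bash
cat > st.py <<'E'
from h import *
o=sensors.get_obs();R=Rot.from_euler('xyz',o['ee_rot'])
# panel pose assuming rigid grasp: px=ty, py=tx, pz=-tz ; TCP at panel (-12,0,40)
def panel(o):
    M=Rot.from_euler('xyz',o['ee_rot']).as_matrix();P=np.c_[M[:,1],M[:,0],-M[:,2]];return P,o['tool_pos']-P@[-.012,0,.040]
def seatframe(ox=.5015,oy=-.2505,yaw=.9):
    return Rot.from_euler('ZY',[yaw,-22],degrees=True).as_matrix(),np.array([ox,oy,.045])
def goal(Pt,tgt):
    "tool target for panel tip at seat point, tilt deg over seat"
def tool_for(tip,tilt,**k):
    S,s=seatframe(**k);P=S@Rot.from_euler('y',-tilt,degrees=True).as_matrix()
    org=s+S@np.array(tip)+P@[.075,0,0]
    return np.c_[P[:,1],P[:,0],-P[:,2]],org+P@[-.012,0,.040]
def delta(Rt,pt):
    M=Rot.from_euler('xyz',o['ee_rot']).as_matrix()
    print('shift mm',((pt-o['tool_pos'])*1e3).round(1),'rotvec',Rot.from_matrix(Rt@M.T).as_rotvec().round(4))
print('t',o['time'],'pos',o['tool_pos'].round(4),'rot',o['ee_rot'].round(4),'F',o['wrist_force'].round(1),'T',o['wrist_torque'].round(2),'w',round(o['width'],4),o['joint_positions'].round(2))
E
python3 - <<'E'
from st import *
a=np.radians(21.7)
P=Rot.from_euler('z',a).as_matrix();c=np.array([.532,.1935,0])
delta(np.c_[P[:,1],P[:,0],-P[:,2]],np.array([.521,.189,.040]))
E
```

```text
t 1.9333 pos [0.5112 0.1735 0.1699] rot [-3.1353e+00 -7.0000e-04  1.9471e+00] F [ 0.3 -0.1 -0.7] T [-0.04 -0.04 -0.05] w 0.0399 [ 0.22  0.09  1.49 -0.    1.57 -0.15]
shift mm [   9.8   15.5 -129.9] rotvec [ 0.0017 -0.0061  0.0024]
```

send_rows([
  [5, 8, -22, 0, -0.006, 0.002],
  [5, 7.5, -22, 0.002, 0, 0],
  [0, 0, -22, 0, 0, 0],
  [0, 0, -22, 0, 0, 0],
  [0, 0, -20, 0, 0, 0],
  [0, 0, -15, 0, 0, 0],
  [0, 0, -7, 0, 0, 0],
  [0, 0, 0, 0, 0, 0],
])

```text
time: 2.6
tool_pos: [0.5213, 0.1865, 0.0422]
ee_rot: [3.138, 0.0, 1.945]
wrist_force: [1.5, -0.1, -0.2]
width: 0.0402
finger_force: 0.0
```

send_rows([
  [0, 0, 0, 0, 0, 0],
  [0, 0, 0, 0, 0, 0],
  [0, 0, 0, 0, 0, 0],
  [0, 0, 0, 0, 0, 0],
], grip=0)

```text
time: 2.93
tool_pos: [0.5232, 0.1881, 0.0445]
ee_rot: [3.133, 0.001, 1.947]
wrist_force: [1.1, -1.0, 1.3]
width: 0.0166
finger_force: 0.0
```

send_rows([
  [0, 0, 0, 0, 0, 0],
  [0, 0, 0, 0, 0, 0],
  [0, 0, 0, 0, 0, 0],
  [0, 0, 0, 0, 0, 0],
])

```text
time: 3.27
tool_pos: [0.5225, 0.1878, 0.0441]
ee_rot: [3.135, 0.001, 1.947]
wrist_force: [-2.1, -1.2, 5.8]
width: 0.0118
finger_force: 30.0
```

send_rows([
  [0, 0, 5, 0, 0, 0],
  [0, 0, 20, 0, 0, 0],
  [0, 0, 30, 0, 0, 0],
  [0, 0, 30, 0, 0, 0],
  [0, 0, 30, 0, 0, 0],
  [0, 0, 30, 0, 0, 0],
  [0, 0, 20, 0, 0, 0],
  [0, 0, 0, 0, 0, 0],
])

```text
time: 3.93
tool_pos: [0.5247, 0.1887, 0.2133]
ee_rot: [3.125, 0.001, 1.947]
wrist_force: [0.7, 0.6, -1.6]
width: 0.0115
finger_force: 30.0
```

```bash
python3 - <<'E'
from st import *
print(panel(o))
for tip,t in(((.03,0,.06),15),((.016,0,.020),15)): print(tip,t); delta(*tool_for(tip,t))
for n in('top','scene'): cv2.imwrite(f'pics/{n}1.png',optics.snapshot(n)[:,:,::-1])
E
```

```text
t 3.9333 pos [0.5247 0.1887 0.2133] rot [3.1251e+00 1.4000e-03 1.9469e+00] F [ 0.7  0.6 -1.6] T [-0.02 -0.11  0.01] w 0.0115 [ 0.24  0.1   1.39  0.    1.63 -0.13]
(array([[ 0.92995882, -0.36732343, -0.01581411],
       [ 0.36729541,  0.93009223, -0.00474652],
       [ 0.01645209, -0.00139439,  0.99986368]]), array([0.53649652, 0.19331497, 0.17354509]))
(0.03, 0, 0.06) 15
shift mm [   8.4 -438.7  -31.6] rotvec [ 0.1245 -0.6203 -0.348 ]
(0.016, 0, 0.02) 15
shift mm [  10.4 -438.7  -73.9] rotvec [ 0.1245 -0.6203 -0.348 ]
```

View pics/scene1.png

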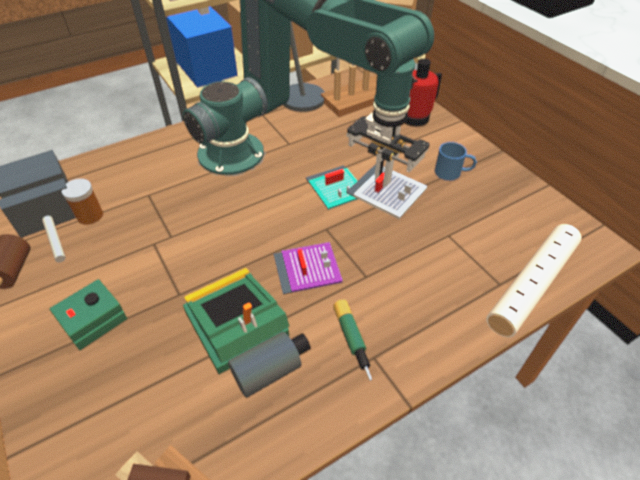

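send_rows([
  [0, -30, 3, 0.0104, -0.0517, -0.029],
  [0, -38, 3, 0.0104, -0.0517, -0.029],
  [1, -38, 0, 0.0104, -0.0517, -0.029],
  [1, -38, 0, 0.0104, -0.0517, -0.029],
  [1, -38, 0, 0.0104, -0.0517, -0.029],
  [1, -38, 0, 0.0104, -0.0517, -0.029],
  [1, -38, 0, 0.0104, -0.0517, -0.029],
  [1, -38, 0, 0.0104, -0.0517, -0.029],
])

```text
time: 4.7
tool_pos: [0.5263, -0.1091, 0.2099]
ee_rot: [2.718, 0.022, 1.705]
wrist_force: [1.4, 0.5, -3.8]
width: 0.0118
finger_force: 30.0
```

send_rows([
  [1, -38, -5, 0.0104, -0.0517, -0.029],
  [1, -38, -5, 0.0104, -0.0517, -0.029],
  [0, -36, -5, 0.0104, -0.0517, -0.029],
  [0, -30, -5, 0.0104, -0.0517, -0.029],
  [0, 0, 0, 0, 0, 0],
  [0, 0, 0, 0, 0, 0],
  [0, 0, 0, 0, 0, 0],
])

```text
time: 5.28
tool_pos: [0.5292, -0.249, 0.1909]
ee_rot: [2.51, -0.005, 1.587]
wrist_force: [0.6, -0.0, -3.1]
width: 0.0119
finger_force: 30.0
```

```bash
python3 - <<'E'
from st import *
for tip,t in(((.03,0,.06),15),((.016,0,.020),15)): print(tip,t); delta(*tool_for(tip,t))
R={'scene':(160,220,320,340),'top':(380,150,480,265)}
t=[]
for n,(x0,y0,x1,y1) in R.items():
    im=optics.snapshot(n)[:,:,::-1]; cv2.imwrite(f'pics/{n}2.png',im); t.append(cv2.resize(im[y0:y1,x0:x1],(400,300) if n=='scene' else (400,460),interpolation=cv2.INTER_CUBIC))
t[0]=cv2.copyMakeBorder(t[0],0,160,0,0,cv2.BORDER_CONSTANT)
cv2.imwrite('pics/c2.png',np.hstack(t))
E
```

```text
t 5.2833 pos [ 0.5292 -0.249   0.1909] rot [ 2.5101 -0.0051  1.5871] F [ 0.6 -0.  -3.1] T [-0.02  0.56  0.  ] w 0.0119 [-0.78 -0.16  1.81  0.5   1.07 -0.94]
(0.03, 0, 0.06) 15
shift mm [ 3.9 -1.  -9.1] rotvec [-0.0049 -0.0144 -0.0006]
(0.016, 0, 0.02) 15
shift mm [  5.9  -1.  -51.5] rotvec [-0.0049 -0.0144 -0.0006]
```

View pics/c2.png

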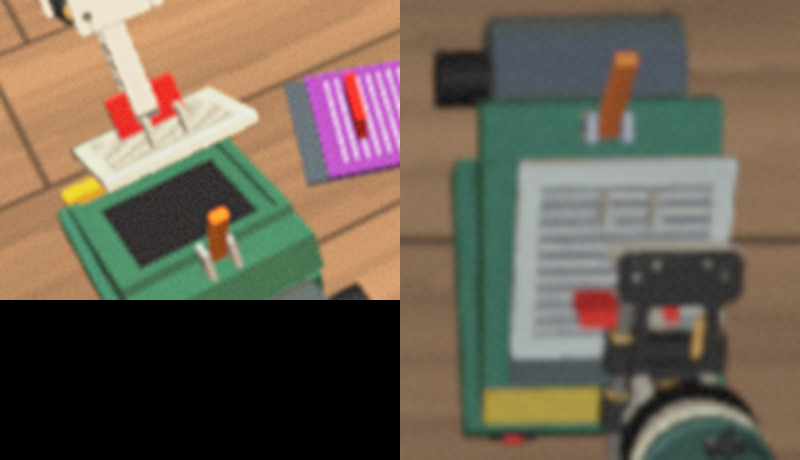

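The crop shows the panel held tilted over the seat. In the top picture its far corners are at about (409.8,189.8) and (464.5,189.8), and the body's lower left corner is at (408,239). I'll compare these with the predicted positions.

```bash
python3 - <<'E'
from st import *
P,p=panel(o)
L=np.array([[75,65,10],[75,-65,10],[-53,65,10],[-75,65,5],[-12,30,46]])/1e3
for dz in(0,.004):
    W=p-P@[0,0,dz]+L@P.T; print('W',W.round(4).tolist());print('top',proj('top',W).round(1).tolist());print('scene',proj('scene',W).round(1).tolist())
S,s=seatframe(); print('tip in seat',(S.T@(p+P@[-.075,0,0]-s)).round(4),'rel euler',Rot.from_matrix(S.T@P).as_euler('zyx',degrees=True).round(2))
print('walls top',proj('top',s+np.array([[.154,.068,.01],[.154,-.068,.01],[.014,.078,.017],[0,.078,.017],[0,-.078,.017]])@S.T).round(1).tolist())
im=cv2.imread('pics/top2.png')[:,:,::-1]
# panel side edges along rows (brightness gradient)
g=im.astype(int).sum(2)
for r in(195,210,225,235):
    print(r,[g[r,i] for i in range(403,416)],[g[r,i] for i in range(457,470)])
E
```

```text
t 5.3833 pos [ 0.5304 -0.2485  0.1931] rot [ 2.5072e+00 -2.4000e-03  1.5891e+00] F [-0.3  0.1 -3.2] T [-0.1   0.63  0.04] w 0.0121 [-0.78 -0.16  1.81  0.5   1.07 -0.94]
W [[0.617, -0.182, 0.2206], [0.6194, -0.312, 0.2203], [0.514, -0.1837, 0.1448], [0.4992, -0.1839, 0.1277], [0.5263, -0.2186, 0.198]]
top [[411.1, 191.3], [465.3, 190.4], [408.7, 239.6], [408.0, 246.7], [426.0, 230.4]]
scene [[260.7, 261.9], [199.5, 290.6], [242.2, 253.0], [240.2, 253.6], [226.5, 247.0]]
W [[0.6194, -0.182, 0.2174], [0.6218, -0.3119, 0.2171], [0.5163, -0.1837, 0.1415], [0.5016, -0.1839, 0.1245], [0.5287, -0.2186, 0.1948]]
top [[410.8, 190.8], [464.9, 189.8], [408.5, 238.9], [407.8, 246.0], [425.7, 229.7]]
scene [[261.4, 263.7], [200.3, 292.5], [242.8, 254.6], [240.8, 255.2], [227.2, 248.8]]
tip in seat [0.0312 0.0016 0.0721] rel euler [  0.09 -14.35   0.2 ]
walls top [[404.5, 194.5], [457.0, 193.7], [400.5, 248.0], [400.5, 253.2], [459.8, 252.3]]
195 [np.int64(268), np.int64(266), np.int64(265), np.int64(253), np.int64(260), np.int64(283), np.int64(376), np.int64(493), np.int64(522), np.int64(524), np.
[... 725 characters left out ...]
5), np.int64(489), np.int64(517), np.int64(517), np.int64(513), np.int64(484), np.int64(433), np.int64(416)] [np.int64(149), np.int64(155), np.int64(149), np.int64(154), np.int64(185), np.int64(213), np.int64(227), np.int64(271), np.int64(310), np.int64(312), np.int64(316), np.int64(322), np.int64(315)]
235 [np.int64(258), np.int64(257), np.int64(257), np.int64(273), np.int64(372), np.int64(495), np.int64(519), np.int64(516), np.int64(517), np.int64(514), np.int64(507), np.int64(508), np.int64(511)] [np.int64(149), np.int64(139), np.int64(147), np.int64(157), np.int64(196), np.int64(279), np.int64(296), np.int64(299), np.int64(303), np.int64(305), np.int64(298), np.int64(311), np.int64(304)]
```

```bash
python3 - <<'E'
from st import *
im=cv2.imread('pics/scene2.png')
for r,c0,c1 in(): pass
x0,y0,x1,y1=185,240,270,305
t=cv2.resize(im[y0:y1,x0:x1],None,fx=9,fy=9,interpolation=cv2.INTER_CUBIC)
cv2.imwrite('pics/z2.png',t)
def tri(a,b):
    o1,d1=ray('top',[a]);o2,d2=ray('scene',[b]);x=np.linalg.lstsq(np.c_[d1[0],-d2[0]],o2-o1,rcond=None)[0];A,B=o1+x[0]*d1[0],o2+x[1]*d2[0];return ((A+B)/2).round(4),(A-B).round(4)
print(tri((409.3,189.8),(263.2,266.8)),tri((464.3,189.8),(202,296)))
E
```

```text
t 5.3833 pos [ 0.5304 -0.2485  0.1931] rot [ 2.5072e+00 -2.4000e-03  1.5891e+00] F [-0.3  0.1 -3.2] T [-0.1   0.63  0.04] w 0.0121 [-0.78 -0.16  1.81  0.5   1.07 -0.94]
(array([ 0.6235, -0.1799,  0.2107]), array([ 0.0005,  0.0012, -0.    ])) (array([ 0.6244, -0.3118,  0.2086]), array([-0.0004, -0.0012,  0.0002]))
```

View pics/z2.png

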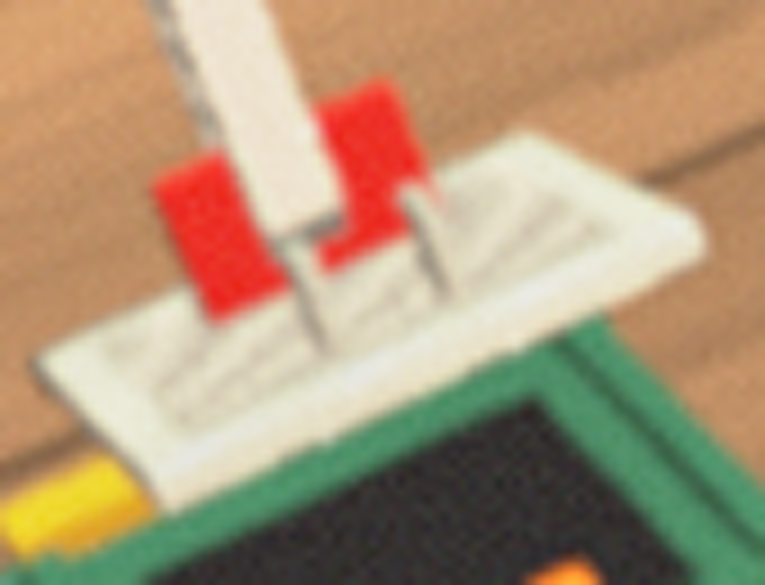

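The zoom puts the panel's far top corners at scene pixels (262.3,264) and (202.1,292.9). So the panel sits about 3 mm to +y of the tool and 4 mm lower than assumed, and I'll correct for both.

```bash
sed -i 's/\[-.012,0,.040\]/[-.012,-.0031,.044]/g; s/ox=.5015/ox=.501/' st.py
python3 - <<'E'
s=open('st.py').read().replace("o=sensors.get_obs();","""obs=[sensors.get_obs()]
for _ in range(4): optics.snapshot('top'); obs.append(sensors.get_obs())
print(np.array([q['tool_pos'] for q in obs]).std(0).round(4),np.array([q['ee_rot'] for q in obs]).std(0).round(4))
o=dict(obs[-1])
for k in('tool_pos','ee_rot','wrist_force','wrist_torque'): o[k]=np.mean([q[k] for q in obs],0)
""")+"""
def show():
    P,p=panel(o);S,s=seatframe();print('tip in seat mm',(S.T@(p+P@[-.075,0,0]-s)*1e3).round(1),'rel zyx deg',Rot.from_matrix(S.T@P).as_euler('zyx',degrees=True).round(2),'Fseat',(S.T@o['wrist_force']).round(1))
"""
open('st.py','w').write(s)
E
python3 - <<'E'
from st import *
show()
for tip,t in(((.03,0,.03),15),((.020,0,.010),15),((.003,0,.004),15)): print(tip,t); delta(*tool_for(tip,t))
E
```

```text
[0.0002 0.0001 0.0005] [0.0007 0.0006 0.0002]
t 5.5833 pos [ 0.5308 -0.2487  0.194 ] rot [ 2.5060e+00 -1.2000e-03  1.5894e+00] F [-0.4 -0.2 -2.9] T [-0.06  0.6  -0.01] w 0.0118 [-0.78 -0.16  1.81  0.5   1.07 -0.94]
tip in seat mm [33.3  4.5 68.7] rel zyx deg [  0.13 -14.42   0.16] Fseat [-1.4 -0.2 -2.6]
(0.03, 0, 0.03) 15
shift mm [ 10.7  -4.3 -36.9] rotvec [-0.0011 -0.0102 -0.0029]
(0.02, 0, 0.01) 15
shift mm [  8.9  -4.3 -59.1] rotvec [-0.0011 -0.0102 -0.0029]
(0.003, 0, 0.004) 15
shift mm [ -4.6  -4.5 -71.1] rotvec [-0.0011 -0.0102 -0.0029]
```

send_rows([
  [2, -2, -9, 0, 0.005, 0],
  [2, -2.3, -9, 0, 0.005, 0],
  [2, 0, -9, 0, 0.005, 0],
  [2, 0, -9, 0, 0, 0],
  [1, 0, -9, 0, 0, 0],
  [0, 0, -7, 0, 0, 0],
  [0, 0, 0, 0, 0, 0],
  [0, 0, 0, 0, 0, 0],
])

```text
time: 6.25
tool_pos: [0.539, -0.254, 0.1409]
ee_rot: [2.522, -0.003, 1.587]
wrist_force: [0.1, 0.6, -2.3]
width: 0.0118
finger_force: 30.0
```

```bash
python3 - <<'E'
from st import *
show()
for tip,t in(((.022,0,.004),13),((.003,0,.002),13)): print(tip,t); delta(*tool_for(tip,t))
im=cv2.resize(optics.snapshot('top')[150:265,380:480,::-1],None,fx=5,fy=5,interpolation=cv2.INTER_CUBIC)
im2=cv2.resize(optics.snapshot('scene')[245:345,170:300,::-1],None,fx=3,fy=3,interpolation=cv2.INTER_CUBIC)
q=np.zeros((575,890,3),np.uint8);q[:,:500]=im;q[:300,500:890]=im2;cv2.imwrite('pics/c3.png',cv2.resize(q,(800,517)))
E
```

```text
[0.0002 0.0003 0.0008] [0.0009 0.0009 0.0001]
t 6.45 pos [ 0.5395 -0.2545  0.1423] rot [ 2.5202e+00 -1.2000e-03  1.5868e+00] F [ 0.2 -0.  -2.7] T [-0.06  0.56  0.02] w 0.0119 [-0.77 -0.09  1.85  0.52  0.98 -0.99]
tip in seat mm [21.2 -1.5 18.2] rel zyx deg [-1.00e-02 -1.36e+01  7.00e-02] Fseat [-0.8 -0.  -2.6]
(0.022, 0, 0.004) 13
shift mm [  6.8   1.6 -13.1] rotvec [-0.0014  0.0105 -0.0003]
(0.003, 0, 0.002) 13
shift mm [-10.    1.4 -22.1] rotvec [-0.0014  0.0105 -0.0003]
```

View pics/c3.png

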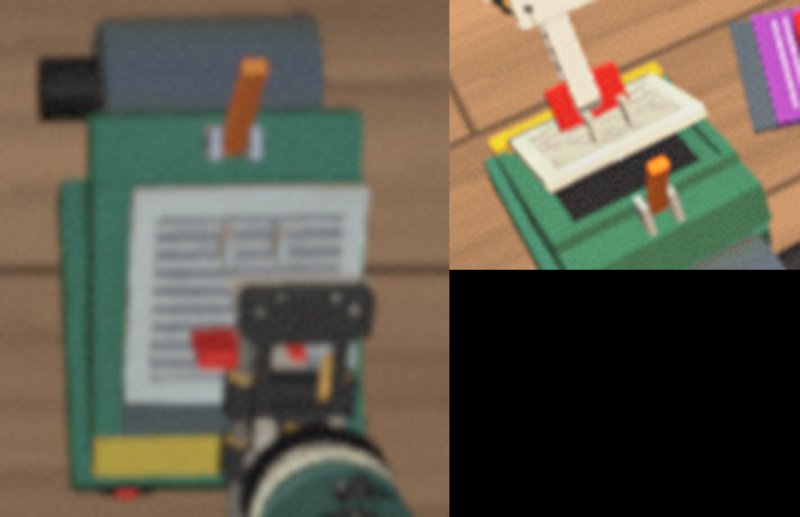

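The picture shows the panel just above the lip, its body's left edge at crop x=127 against the lip's left end at 93. I'll check the lateral offset by subpixel edges.

```bash
python3 - <<'E'
from st import *
im=np.mean([optics.snapshot('top').astype(float) for _ in range(3)],0)
P,p=panel(o);L=np.array([[75,65,10],[-53,65,10],[75,-65,10],[-53,-65,10]])/1e3;W=proj('top',p+L@P.T);print(W.round(1).tolist())
def cross(v,i0):
    lo,hi=np.median(v[:4]),np.median(v[-4:]);m=(lo+hi)/2;s=np.sign(hi-lo)
    k=np.where((s*(v[:-1]-m)<0)&(s*(v[1:]-m)>=0))[0][0];return i0+k+(m-v[k])/(v[k+1]-v[k])
g=im.sum(2)
for r in range(200,236,5):
    pred=np.interp(r,[W[0,1],W[1,1]],[W[0,0],W[1,0]]);c=int(pred)-5
    a=cross(g[r,c:c+11],c)
    print(r,'left',round(a,2),'pred',round(pred,2))
for r in(195,200,205):
    pred=np.interp(r,[W[2,1],W[3,1]],[W[2,0],W[3,0]]);c=int(pred)-4;print(r,'right',round(cross(g[r,c:c+9],c),2),round(pred,2))
S,s=seatframe();Q=proj('top',s+np.array([[14,78,17],[0,78,17]])@S.T/1e3);b=im[...,0]-im[...,2]
b=im[...,0]-im[...,1]
for r in(249,250,251): print('lip left',r,round(cross(im[r,395:406,0],395),2),Q[:,0].round(2))
E
```

```text
[0.0001 0.0001 0.0002] [0.0002 0.0002 0.0001]
t 6.75 pos [ 0.5395 -0.2546  0.1426] rot [ 2.520e+00 -8.000e-04  1.587e+00] F [ 0.2  0.  -3.2] T [-0.05  0.58  0.01] w 0.0122 [-0.77 -0.09  1.85  0.52  0.98 -0.99]
[[409.2, 192.8], [407.0, 239.5], [461.3, 192.0], [457.2, 238.7]]
200 left 408.46 pred 408.84
205 left 408.28 pred 408.61
210 left 408.26 pred 408.38
215 left 407.91 pred 408.14
220 left 407.64 pred 407.91
225 left 407.4 pred 407.68
230 left 407.17 pred 407.45
235 left 407.21 pred 407.22
195 right 460.94 461.04
200 right 460.91 460.6
205 right 460.2 460.17
lip left 249 400.44 [400.54 400.49]
lip left 250 400.43 [400.54 400.49]
lip left 251 400.41 [400.54 400.49]
```

send_rows([
  [2, 0.5, -3.5, 0, 0.005, 0],
  [2, 0.5, -3.5, 0, 0.005, 0],
  [2, 0.5, -3.5, 0, 0, 0],
  [1, 0, -3, 0, 0, 0],
  [0, 0, 0, 0, 0, 0],
  [0, 0, 0, 0, 0, 0],
])

```text
time: 7.4
tool_pos: [0.5462, -0.2525, 0.1278]
ee_rot: [2.532, -0.002, 1.587]
wrist_force: [0.2, 0.6, -2.9]
width: 0.0118
finger_force: 30.0
```

```bash
python3 - <<'E'
from st import *
show()
for tip,t in(((.022,0,.002),13),((.003,0,.002),13)): print(tip,t); delta(*tool_for(tip,t))
E
```

```text
[0.0001 0.0002 0.0004] [0.0005 0.0004 0.0001]
t 7.6 pos [ 0.5464 -0.2528  0.1284] rot [ 2.5308e+00 -1.8000e-03  1.5871e+00] F [-0.3  0.3 -3.1] T [-0.08  0.55  0.01] w 0.0118 [-0.75 -0.06  1.85  0.51  0.95 -0.98]
tip in seat mm [21.8  0.2  3.3] rel zyx deg [-1.0e-02 -1.3e+01  1.0e-01] Fseat [-1.4  0.3 -2.8]
(0.022, 0, 0.002) 13
shift mm [ 0.7 -0.1 -1.1] rotvec [-0.0018 -0.0001 -0.0006]
(0.003, 0, 0.002) 13
shift mm [-16.9  -0.3  -8.2] rotvec [-0.0018 -0.0001 -0.0006]
```

send_rows([
  [0.4, 0, -1, 0, 0, 0],
  [-2.8, -0.1, -1.1, 0, 0, 0],
  [-2.8, -0.1, -1.1, 0, 0, 0],
  [-2.8, 0, -1.1, 0, 0, 0],
  [-2.8, 0, -1.1, 0, 0, 0],
  [0, 0, 0, 0, 0, 0],
  [0, 0, 0, 0, 0, 0],
])

```text
time: 8.18
tool_pos: [0.5353, -0.2531, 0.123]
ee_rot: [2.531, -0.002, 1.587]
wrist_force: [-0.2, -0.9, -3.2]
width: 0.0118
finger_force: 30.0
```

```bash
python3 - <<'E'
from st import *
show()
for tip,t in(((.003,0,.002),13),): print(tip,t); delta(*tool_for(tip,t))
E
```

```text
[0.0001 0.     0.0001] [0.0001 0.0001 0.0002]
t 8.3833 pos [ 0.5355 -0.2532  0.1232] rot [ 2.5305e+00 -1.5000e-03  1.5868e+00] F [-0.  -0.2 -3. ] T [-0.06  0.59 -0.  ] w 0.0115 [-0.77 -0.08  1.88  0.52  0.95 -1.  ]
tip in seat mm [9.8 0.  2.5] rel zyx deg [ -0.02 -13.01   0.08] Fseat [-1.2 -0.2 -2.7]
(0.003, 0, 0.002) 13
shift mm [-6.1 -0.  -3. ] rotvec [-0.0015  0.0002 -0.0003]
```

send_rows([
  [-1.9, 0, -0.9, 0, 0, 0],
  [-1.9, 0, -0.9, 0, 0, 0],
  [-1.5, 0, -0.7, 0, 0, 0],
  [-0.8, 0, -0.4, 0, 0, 0],
  [0, 0, 0, 0, 0, 0],
  [0, 0, 0, 0, 0, 0],
])

```text
time: 8.88
tool_pos: [0.5297, -0.253, 0.1205]
ee_rot: [2.53, -0.002, 1.587]
wrist_force: [1.8, 0.9, -4.2]
width: 0.0118
finger_force: 30.0
```

```bash
python3 - <<'E'
from st import *
show()
for tip,t in(((.003,0,.001),10),((.003,0,.001),7),): print(tip,t); delta(*tool_for(tip,t))
E
```

```text
[0. 0. 0.] [0.0001 0.     0.0001]
t 9.0833 pos [ 0.5297 -0.253   0.1205] rot [ 2.5299e+00 -1.7000e-03  1.5871e+00] F [ 2.4  0.7 -3.1] T [0.13 0.04 0.16] w 0.012 [-0.77 -0.09  1.89  0.53  0.95 -1.02]
tip in seat mm [3.5 0.3 2.2] rel zyx deg [-1.000e-02 -1.305e+01  1.000e-01] Fseat [ 1.1  0.7 -3.8]
(0.003, 0, 0.001) 10
shift mm [ 3.8 -0.1 -2.7] rotvec [-0.0026  0.0531 -0.0005]
(0.003, 0, 0.001) 7
shift mm [ 7.5 -0.1 -4.4] rotvec [-0.0034  0.1055 -0.0005]
```

```bash
python3 - <<'E'
from st import *
show()
for tip,t in(((.0055,0,.0015),10),((.0055,0,.0015),7),((.0055,0,.001),3)): print(tip,t); delta(*tool_for(tip,t))
E
```

```text
[0. 0. 0.] [0. 0. 0.]
t 9.2833 pos [ 0.5297 -0.253   0.1205] rot [ 2.5300e+00 -1.7000e-03  1.5871e+00] F [ 2.3  1.  -2.6] T [ 0.16 -0.04  0.2 ] w 0.0122 [-0.77 -0.09  1.89  0.53  0.95 -1.02]
tip in seat mm [3.4 0.3 2.2] rel zyx deg [ -0.   -13.04   0.1 ] Fseat [ 1.2  1.  -3.3]
(0.0055, 0, 0.0015) 10
shift mm [ 6.  -0.1 -1.3] rotvec [-0.0026  0.053  -0.0006]
(0.0055, 0, 0.0015) 7
shift mm [ 9.6 -0.  -3. ] rotvec [-0.0034  0.1054 -0.0006]
(0.0055, 0, 0.001) 3
shift mm [14.5  0.1 -6. ] rotvec [-0.0045  0.1752 -0.0005]
```

send_rows([
  [2, 0, 0.5, 0, 0, 0],
  [1.3, 0, -0.6, 0, 0.018, 0],
  [1.3, 0, -0.6, 0, 0.018, 0],
  [1.3, 0, -0.6, 0, 0.017, 0],
  [1.3, 0, -0.6, 0, 0.018, 0],
  [1.3, 0, -0.6, 0, 0.017, 0],
  [1.2, 0, -0.5, 0, 0.017, 0],
  [0, 0, 0, 0, 0, 0],
])

```text
time: 9.95
tool_pos: [0.54, -0.2532, 0.1177]
ee_rot: [2.636, -0.003, 1.588]
wrist_force: [-0.5, -0.6, -3.3]
width: 0.0114
finger_force: 30.0
```

```bash
python3 - <<'E'
from st import *
show()
for tip,t in(((.0055,0,.001),3),((.0055,0,.001),1),((.0055,0,.000),0)): print(tip,t); delta(*tool_for(tip,t))
E
```

```text
[0.0004 0.0001 0.0003] [0.0001 0.0003 0.0003]
t 10.15 pos [ 0.5395 -0.253   0.1172] rot [ 2.6359 -0.0032  1.5873] F [-0.4 -0.2 -2.8] T [-0.05  0.48 -0.01] w 0.0121 [-0.72 -0.03  1.8   0.39  1.02 -0.88]
tip in seat mm [5.5 0.2 1.3] rel zyx deg [-0.03 -6.97  0.18] Fseat [-1.4 -0.2 -2.5]
(0.0055, 0, 0.001) 3
shift mm [ 4.8  0.1 -2.8] rotvec [-0.0043  0.0693 -0.0007]
(0.0055, 0, 0.001) 1
shift mm [ 7.1  0.1 -4.1] rotvec [-0.0049  0.1042 -0.0006]
(0.0055, 0, 0.0) 0
shift mm [ 8.6  0.1 -5.8] rotvec [-0.0052  0.1216 -0.0006]
```

send_rows([
  [1.2, 0, -0.7, -0.001, 0.0175, 0],
  [1.2, 0, -0.7, -0.001, 0.0175, 0],
  [1.2, 0, -0.7, -0.001, 0.0175, 0],
  [1.2, 0, -0.7, -0.001, 0.0175, 0],
  [0, 0, 0, 0, 0, 0],
  [0, 0, 0, 0, 0, 0],
])

```text
time: 10.65
tool_pos: [0.5444, -0.253, 0.1146]
ee_rot: [2.706, -0.0, 1.587]
wrist_force: [-0.4, 0.5, -2.5]
width: 0.0118
finger_force: 30.0
```

```bash
python3 - <<'E'
from st import *
show()
for tip,t in(((.0055,0,.001),1),((.0055,0,.000),0)): print(tip,t); delta(*tool_for(tip,t))
E
```

```text
[0.0002 0.     0.0001] [0.0001 0.0002 0.0003]
t 10.85 pos [ 0.544  -0.253   0.1143] rot [ 2.7059e+00 -5.0000e-04  1.5869e+00] F [-0.1  0.1 -3. ] T [-0.09  0.4  -0.02] w 0.0116 [-0.68  0.01  1.75  0.32  1.06 -0.8 ]
tip in seat mm [ 5.2 -0.   1. ] rel zyx deg [ 0.01 -2.96  0.04] Fseat [-1.2  0.1 -2.8]
(0.0055, 0, 0.001) 1
shift mm [ 2.5  0.1 -1.2] rotvec [-0.0011  0.0342 -0.0004]
(0.0055, 0, 0.0) 0
shift mm [ 4.1  0.1 -2.9] rotvec [-0.0014  0.0517 -0.0004]
```

send_rows([
  [0.6, 0, -0.3, 0, 0.009, 0],
  [0.6, 0, -0.3, 0, 0.009, 0],
  [0.6, 0, -0.3, 0, 0.008, 0],
  [0.7, 0, -0.3, 0, 0.008, 0],
  [0, 0, 0, 0, 0, 0],
  [0, 0, 0, 0, 0, 0],
])

```text
time: 11.35
tool_pos: [0.5467, -0.253, 0.1133]
ee_rot: [2.74, -0.001, 1.587]
wrist_force: [-0.0, 0.4, -2.8]
width: 0.0118
finger_force: 30.0
```

```bash
python3 - <<'E'
from st import *
show()
for tip,t in(((.0055,0,.000),0),((.0055,0,-.002),0)): print(tip,t); delta(*tool_for(tip,t))
E
```

```text
[0.0001 0.     0.0001] [0.0001 0.0001 0.0001]
t 11.55 pos [ 0.5465 -0.253   0.1132] rot [ 2.7398e+00 -1.0000e-03  1.5867e+00] F [ 0.1  0.3 -2.8] T [-0.06  0.39 -0.01] w 0.0118 [-0.66  0.03  1.72  0.28  1.09 -0.77]
tip in seat mm [ 5.5 -0.1  1.1] rel zyx deg [-0.01 -1.02  0.06] Fseat [-0.9  0.3 -2.6]
(0.0055, 0, 0.0) 0
shift mm [ 1.6  0.2 -1.7] rotvec [-0.0013  0.0178 -0.0002]
(0.0055, 0, -0.002) 0
shift mm [ 2.3  0.2 -3.6] rotvec [-0.0013  0.0178 -0.0002]
```

send_rows([
  [0.5, 0, -0.6, 0, 0.006, 0],
  [0.5, 0, -0.6, 0, 0.006, 0],
  [0.6, 0, -0.6, 0, 0.006, 0],
  [0, 0, 0, 0, 0, 0],
  [0, 0, 0, 0, 0, 0],
])

```text
time: 11.97
tool_pos: [0.5482, -0.253, 0.1114]
ee_rot: [2.758, -0.001, 1.587]
wrist_force: [-0.0, -0.2, -3.2]
width: 0.0117
finger_force: 30.0
```

```bash
python3 - <<'E'
from st import *
show()
E
```

```text
[0.0001 0.     0.    ] [0.     0.     0.0001]
t 12.1667 pos [ 0.5481 -0.253   0.1114] rot [ 2.7578e+00 -1.3000e-03  1.5867e+00] F [ 0.1 -0.2 -3.1] T [-0.07  0.33 -0.  ] w 0.0118 [-0.65  0.04  1.71  0.26  1.1  -0.76]
tip in seat mm [ 5.5 -0.1 -0.1] rel zyx deg [-0.02  0.01  0.07] Fseat [-1.1 -0.2 -2.9]
```

send_rows([
  [0.2, 0, -0.5, 0, 0, 0],
  [0.2, 0, -0.5, 0, 0, 0],
  [0.2, 0, -0.5, 0, 0, 0],
  [0, 0, 0, 0, 0, 0],
  [0, 0, 0, 0, 0, 0],
])

```text
time: 12.58
tool_pos: [0.5484, -0.2531, 0.1107]
ee_rot: [2.758, -0.001, 1.587]
wrist_force: [-5.7, 0.7, 1.1]
width: 0.0116
finger_force: 30.0
```

```bash
python3 - <<'E'
from st import *
show()
E
```

```text
[0. 0. 0.] [0. 0. 0.]
t 12.7833 pos [ 0.5484 -0.2531  0.1107] rot [ 2.7578e+00 -9.0000e-04  1.5868e+00] F [-5.4  0.9  1.7] T [0.14 0.68 0.08] w 0.0116 [-0.65  0.04  1.71  0.26  1.1  -0.76]
tip in seat mm [ 5.5 -0.2 -0.8] rel zyx deg [-0.01  0.01  0.05] Fseat [-4.3  1.   3.6]
```

send_rows([
  [-0.5, 0, -0.2, 0, 0, 0],
  [-0.5, 0, -0.2, 0, 0, 0],
  [0, 0, 0, 0, 0, 0],
  [0, 0, 0, 0, 0, 0],
])

```text
time: 13.12
tool_pos: [0.5483, -0.2531, 0.1107]
ee_rot: [2.756, -0.001, 1.587]
wrist_force: [-2.3, 2.2, 4.4]
width: 0.0115
finger_force: 30.0
```

```bash
python3 - <<'E'
from st import *
show()
x=cv2.resize(optics.snapshot('scene')[245:345,170:300,::-1],None,fx=6,fy=6,interpolation=cv2.INTER_CUBIC)
cv2.imwrite('pics/c4.png',x)
E
```

```text
[0. 0. 0.] [0. 0. 0.]
t 13.3167 pos [ 0.5483 -0.2531  0.1107] rot [ 2.7558e+00 -7.0000e-04  1.5867e+00] F [-2.4  2.2  5. ] T [0.35 0.28 0.16] w 0.012 [-0.65  0.04  1.71  0.27  1.1  -0.76]
tip in seat mm [ 5.5 -0.3 -0.9] rel zyx deg [-0.   -0.11  0.04] Fseat [-0.3  2.2  5.5]
```

View pics/c4.png

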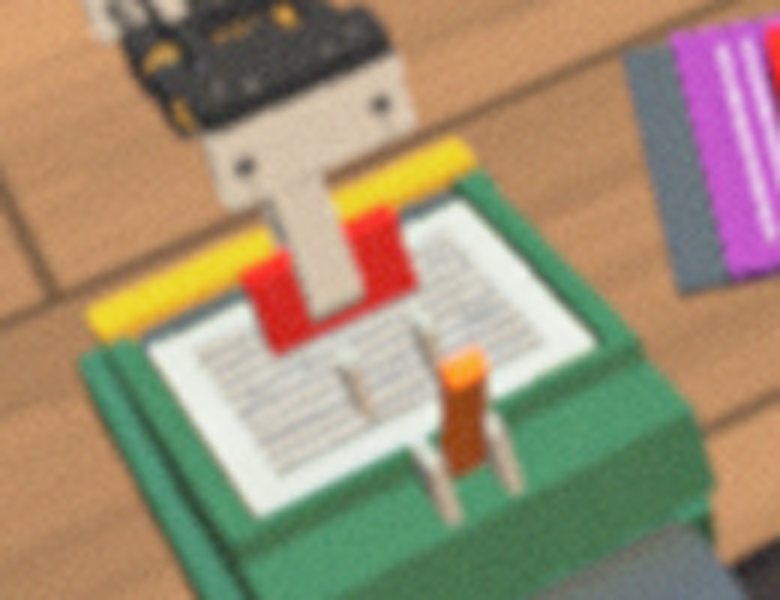

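The picture shows the panel flush in the seat with the tongue under the lip, and the force shows it resting on the floor. I'll release it now.

send_rows([
  [0, 0, 0, 0, 0, 0],
  [0, 0, 0, 0, 0, 0],
  [0, 0, 0, 0, 0, 0],
  [0, 0, 0, 0, 0, 0],
  [0, 0, 0, 0, 0, 0],
  [0, 0, 0, 0, 0, 0],
], grip=36)

```text
time: 13.87
tool_pos: [0.5476, -0.2531, 0.1092]
ee_rot: [2.758, -0.001, 1.586]
wrist_force: [-0.8, -0.2, -0.5]
width: 0.0358
finger_force: 0.0
```

send_rows([
  [-3, 0, 8, 0, 0, 0],
  [-5, 0, 14, 0, 0, 0],
  [-8, 0, 20, 0, 0, 0],
  [-8, 0, 20, 0, 0, 0],
  [-8, 0, 20, 0, 0, 0],
  [-8, 0, 20, 0, 0, 0],
  [0, 0, 20, 0, 0, 0],
  [0, 0, 0, 0, 0, 0],
], grip=36)

```text
time: 14.53
tool_pos: [0.5091, -0.2545, 0.2382]
ee_rot: [2.749, 0.006, 1.586]
wrist_force: [0.4, -0.4, 0.2]
width: 0.0356
finger_force: 0.0
```

```bash
python3 - <<'E'
from st import *
t=[cv2.resize(optics.snapshot('top')[150:265,380:480,::-1],(380,437),interpolation=cv2.INTER_CUBIC),cv2.resize(optics.snapshot('scene')[245:345,170:280,::-1],(420,437),interpolation=cv2.INTER_CUBIC)]
cv2.imwrite('pics/c5.png',np.hstack(t))
S,s=seatframe()
im=optics.snapshot('scene');m=mask(im,'orange',(225,280,275,340));ys,xs=np.nonzero(m);k=ys.argmin();print('orange bbox',xs.min(),xs.max(),ys.min(),ys.max(),xs[ys<=ys.min()+3].mean())
for a in(1.9,2.0,2.1,2.2,2.3):
    T=s+S@np.array([.186-.08*np.cos(a),0,.017+.08*np.sin(a)]);print(a,T.round(4),proj('scene',T).round(1),proj('top',T).round(1))
E
```

```text
[0.0008 0.0007 0.0031] [0.0039 0.0031 0.0003]
t 14.7333 pos [ 0.508  -0.2535  0.2333] rot [2.7552e+00 9.0000e-04 1.5864e+00] F [ 0.1 -0.3 -0.2] T [-0.03  0.09 -0.01] w 0.0359 [-0.71 -0.1   1.61  0.26  1.35 -0.74]
orange bbox 225 249 280 322 227.75
1.9 [ 0.6627 -0.248   0.2103] [[240.8 295.3]] [[437.2 174.3]]
2.0 [ 0.6707 -0.2478  0.2104] [[242.7 298.2]] [[437.  171.2]]
2.1 [ 0.6786 -0.2477  0.2096] [[244.6 301.4]] [[436.8 168.1]]
2.2 [ 0.6865 -0.2476  0.208 ] [[246.5 304.9]] [[436.5 165.3]]
2.3 [ 0.6941 -0.2475  0.2057] [[248.5 308.5]] [[436.2 162.6]]
```

View pics/c5.png

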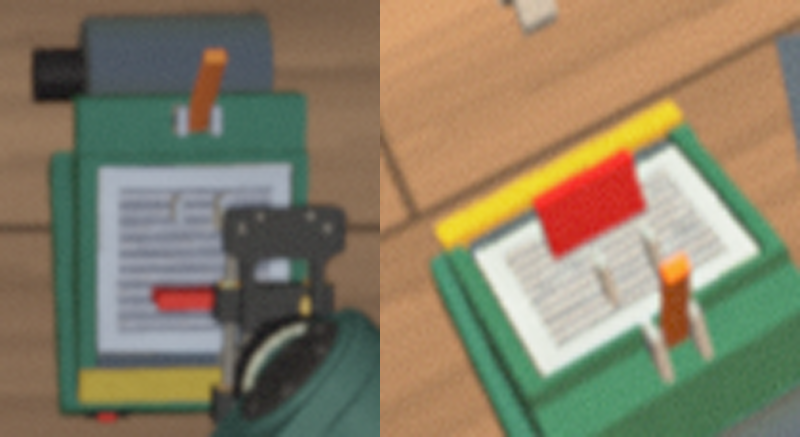

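Panel seated and the latch leans back at about 2.2 rad (tip at top pixel (436,164) and scene pixel (247,305)). Next I go over and behind the bar with closed fingers.

send_rows([
  [0, 1, 30, 0, 0, 0],
  [15, 1, 30, 0, 0, 0],
  [25, 1, 15, 0, 0, 0],
  [30, 1, 0, 0, 0, 0],
  [30, 1, 0, 0, 0, 0],
  [30, 1, 0, 0, 0, 0],
  [30, 0.5, 0, 0, 0, 0],
  [20, 0, 0, 0, 0, 0],
], grip=0)

```text
time: 15.55
tool_pos: [0.6898, -0.2457, 0.3039]
ee_rot: [2.76, -0.003, 1.588]
wrist_force: [-0.1, -0.8, -0.5]
width: 0.0003
finger_force: 0.0
```

send_rows([
  [22, 0, 0, 0, 0, 0],
  [2, 0, 0, 0, 0, 0],
  [0, 0, 0, 0, 0, 0],
  [0, 0, 0, 0, 0, 0],
])

```text
time: 15.88
tool_pos: [0.7111, -0.2465, 0.3052]
ee_rot: [2.76, -0.002, 1.587]
wrist_force: [-0.1, 1.1, -0.6]
width: 0.0006
finger_force: 0.0
```

```bash
cat > ft.py <<'E'
from st import *
S,s=seatframe();M=Rot.from_euler('xyz',o['ee_rot']).as_matrix()
print('fingertip seat mm',(S.T@(o['tool_pos']+M[:,2]*.025-s)*1e3).round(1))
im=optics.snapshot('top')
E
python3 ft.py
```

```text
[0.0001 0.0001 0.0008] [0.001  0.0005 0.0003]
t 16.0833 pos [ 0.7108 -0.2467  0.3065] rot [ 2.7582e+00 -1.3000e-03  1.5862e+00] F [-0.1  0.2 -0.1] T [-0.03  0.08 -0.02] w 0.0001 [-0.49  0.29  1.03  0.18  1.48 -0.49]
fingertip seat mm [292.5   0.5 138.8]
```

send_rows([
  [0, 0, -15, 0, 0, 0],
  [0, 0, -20, 0, 0, 0],
  [0, 0, -20, 0, 0, 0],
  [0, 0, -20, 0, 0, 0],
  [0, 0, -10, 0, 0, 0],
  [0, 0, 0, 0, 0, 0],
])

```text
time: 16.63
tool_pos: [0.7099, -0.2461, 0.2175]
ee_rot: [2.763, -0.004, 1.586]
wrist_force: [0.3, 0.9, -0.5]
width: 0.0002
finger_force: 0.0
```

send_rows([
  [-4, 0, -1.6, 0, 0, 0],
  [-5, 0, -2, 0, 0, 0],
  [-5, 0, -2, 0, 0, 0],
  [-5, 0, -2, 0, 0, 0],
  [-5, 0, -2, 0, 0, 0],
  [-5, 0, -2, 0, 0, 0],
  [-5, 0, -2, 0, 0, 0],
  [0, 0, 0, 0, 0, 0],
])

```text
time: 17.3
tool_pos: [0.6763, -0.2465, 0.2071]
ee_rot: [2.759, -0.002, 1.586]
wrist_force: [-0.6, 0.0, -0.8]
width: 0.0005
finger_force: 0.0
```

```bash
python3 ft.py
```

```text
[0.0005 0.     0.0002] [0.0006 0.0002 0.0002]
t 17.5 pos [ 0.6771 -0.2465  0.2075] rot [ 2.7585e+00 -1.6000e-03  1.5863e+00] F [ 0.2 -0.  -0.3] T [-0.04  0.09 -0.01] w 0.0003 [-0.51  0.23  1.3   0.2   1.28 -0.55]
fingertip seat mm [224.1   1.2  59.6]
```

send_rows([
  [-4.5, 0, -1.8, 0, 0, 0],
  [-4.5, 0, -1.8, 0, 0, 0],
  [-4.5, 0, -1.8, 0, 0, 0],
  [-4.5, 0, -1.8, 0, 0, 0],
  [-4.5, 0, -1.8, 0, 0, 0],
  [-4, 0, -1.6, 0, 0, 0],
  [-4, 0, -1.6, 0, 0, 0],
  [-4, 0, -1.6, 0, 0, 0],
])

```text
time: 18.22
tool_pos: [0.6426, -0.2466, 0.1939]
ee_rot: [2.758, -0.001, 1.587]
wrist_force: [-0.4, 0.3, 0.2]
width: 0.0008
finger_force: 0.0
```

send_rows([
  [-3, 0, -1.2, 0, 0, 0],
  [-3, 0, -1.2, 0, 0, 0],
  [0, 0, 0, 0, 0, 0],
  [0, 0, 0, 0, 0, 0],
  [0, 0, 0, 0, 0, 0],
  [0, 0, 0, 0, 0, 0],
])

```text
time: 18.72
tool_pos: [0.6373, -0.2466, 0.1918]
ee_rot: [2.757, -0.001, 1.587]
wrist_force: [-0.2, -0.9, -0.2]
width: 0.0008
finger_force: 0.0
```

```bash
python3 ft.py; python3 - <<'E'
from h import *
cv2.imwrite('pics/c6.png',cv2.resize(optics.snapshot('scene')[235:345,170:300,::-1],None,fx=5,fy=5,interpolation=cv2.INTER_CUBIC))
E
```

```text
[0.     0.     0.0001] [0.0001 0.0001 0.    ]
t 18.9167 pos [ 0.6373 -0.2466  0.1918] rot [ 2.7575e+00 -1.2000e-03  1.5867e+00] F [-0.1  0.1  0.1] T [-0.03  0.07  0.01] w 0.0002 [-0.55  0.16  1.42  0.21  1.25 -0.6 ]
fingertip seat mm [181.4   1.8  60. ]
```

View pics/c6.png

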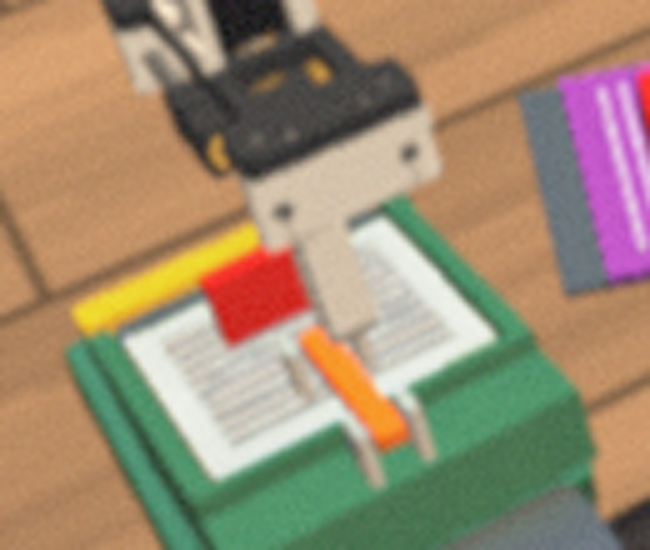

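The bar has dropped forward between the prongs, its tip near crop (312,340). I'll move clear and measure its angle.

send_rows([
  [0, 0, 25, 0, 0, 0],
  [-10, 0, 35, 0, 0, 0],
  [-20, 0, 35, 0, 0, 0],
  [-30, 0, 10, 0, 0, 0],
  [-35, 0, 0, 0, 0, 0],
  [-35, 0, 0, 0, 0, 0],
  [-35, 0, 0, 0, 0, 0],
  [0, 0, 0, 0, 0, 0],
])

```text
time: 19.68
tool_pos: [0.4681, -0.2465, 0.2974]
ee_rot: [2.759, 0.0, 1.584]
wrist_force: [-0.0, -0.0, 0.2]
width: 0.0005
finger_force: 0.0
```

```bash
python3 - <<'E'
from st import *
t=[cv2.resize(optics.snapshot('top')[160:265,390:470,::-1],(350,459),interpolation=cv2.INTER_CUBIC)]
im=optics.snapshot('scene');t.append(cv2.resize(im[255:345,180:270,::-1],(450,459),interpolation=cv2.INTER_CUBIC))
cv2.imwrite('pics/c7.png',np.hstack(t))
S,s=seatframe()
m=mask(im,'orange',(200,285,262,335)); M=cv2.moments(m,True);r,_=blob(m);print('orange',int(m.sum()),round(M['m10']/M['m00'],1),round(M['m01']/M['m00'],1),cv2.boxPoints(r).round(1).tolist())
for a in(0,.1,.2,.4):
    q=[]
    for rr,h,w in((.080,.005,.007),(.080,.005,-.007),(0.,.005,0),(.04,.005,0)):
        q.append(s+S@np.array([.186-rr*np.cos(a)+h*np.sin(a),w,.017+rr*np.sin(a)+h*np.cos(a)]))
    print(a,proj('scene',q).round(1).tolist(),proj('top',q[:2]).round(1).tolist())
E
```

```text
[0.0017 0.0001 0.0002] [0.001  0.0005 0.0011]
t 19.8833 pos [ 0.4711 -0.2468  0.2974] rot [ 2.7568e+00 -2.0000e-04  1.5850e+00] F [-0.1 -0.   0.1] T [-0.04  0.06  0.  ] w 0.0004 [-0.75 -0.19  1.55  0.26  1.5  -0.75]
orange 88 236.8 309.1 [[231.0, 304.6000061035156], [235.3000030517578, 301.1000061035156], [251.1999969482422, 321.0], [247.0, 324.3999938964844]]
0 [[234.9, 299.1], [229.0, 302.0], [245.9, 317.9], [238.7, 309.0]] [[428.5, 213.3], [434.0, 213.3]]
0.1 [[234.0, 296.4], [228.0, 299.2], [246.0, 318.1], [238.3, 307.6]] [[429.1, 213.4], [434.5, 213.4]]
0.2 [[233.3, 293.8], [227.3, 296.6], [246.1, 318.2], [237.9, 306.4]] [[429.6, 213.2], [435.1, 213.2]]
0.4 [[232.2, 289.2], [226.1, 292.1], [246.3, 318.6], [237.5, 304.3]] [[430.7, 211.9], [436.2, 211.8]]
```

View pics/c7.png

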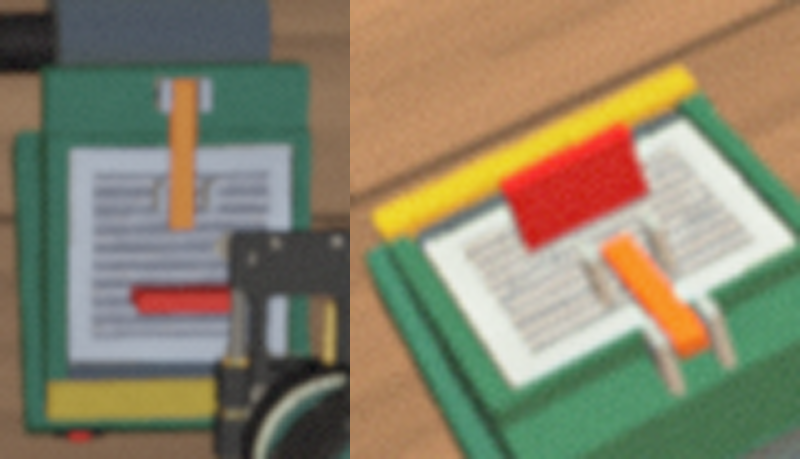

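The bar lies between the prongs with its tip at about scene pixel (233,302), which matches fully closed. A pixel is about 0.04 rad, so I'll confirm with a light touch on the bar.

send_rows([
  [30, 0, 0, 0, 0, 0],
  [34, -1, -12, 0, 0, 0],
  [26, 0, -12, 0, 0, 0],
  [8, 0, -20, 0, 0, 0],
  [12, 0, -28, 0, 0, 0],
  [12, 0, -28, 0, 0, 0],
  [12, 0, -22, 0, 0, 0],
  [0, 0, 0, 0, 0, 0],
])

```text
time: 20.65
tool_pos: [0.6055, -0.245, 0.1661]
ee_rot: [2.769, -0.009, 1.589]
wrist_force: [-1.5, -0.5, -2.0]
width: 0.0007
finger_force: 0.0
```

```bash
python3 ft.py
```

```text
[0.0006 0.0011 0.0039] [0.005  0.0033 0.0008]
t 20.85 pos [ 0.6064 -0.2466  0.1722] rot [ 2.7613 -0.0037  1.588 ] F [-0.2 -0.1 -0.1] T [-0.03  0.1  -0.  ] w 0.0002 [-0.58  0.1   1.51  0.23  1.21 -0.64]
fingertip seat mm [145.3   2.3  53.5]
```

send_rows([
  [4, -1.5, -6, 0, 0, 0],
  [4, 0, -7, 0, 0, 0],
  [4, 0, -7, 0, 0, 0],
  [2, 0, -4.5, 0, 0, 0],
  [0, 0, 0, 0, 0, 0],
  [0, 0, 0, 0, 0, 0],
  [0, 0, 0, 0, 0, 0],
])

```text
time: 21.48
tool_pos: [0.6202, -0.2491, 0.1501]
ee_rot: [2.758, -0.001, 1.587]
wrist_force: [-0.0, -1.0, -0.2]
width: 0.0003
finger_force: 0.0
```

```bash
python3 ft.py
```

```text
[0.     0.0001 0.0002] [0.0003 0.0002 0.    ]
t 21.6833 pos [ 0.6202 -0.2492  0.1505] rot [ 2.7573e+00 -1.0000e-03  1.5866e+00] F [ 0.  -0.5  0.1] T [-0.07  0.08  0.  ] w 0.0006 [-0.57  0.15  1.51  0.23  1.17 -0.64]
fingertip seat mm [150.1  -0.5  28.2]
```

Down in 0.5–1 mm steps to find contact; closed would be at about z=22.

send_rows([
  [0.4, 0, -0.9, 0, 0, 0],
  [0.4, 0, -0.9, 0, 0, 0],
  [0.4, 0, -0.9, 0, 0, 0],
  [0.4, 0, -0.9, 0, 0, 0],
  [0, 0, 0, 0, 0, 0],
  [0, 0, 0, 0, 0, 0],
])

```text
time: 22.23
tool_pos: [0.6217, -0.249, 0.1464]
ee_rot: [2.758, -0.001, 1.587]
wrist_force: [-0.3, -0.7, 0.3]
width: 0.0006
finger_force: 0.0
```

send_rows([
  [0.2, 0, -0.5, 0, 0, 0],
  [0.2, 0, -0.5, 0, 0, 0],
  [0.2, 0, -0.5, 0, 0, 0],
  [0, 0, 0, 0, 0, 0],
  [0, 0, 0, 0, 0, 0],
])

```text
time: 22.65
tool_pos: [0.6223, -0.2491, 0.145]
ee_rot: [2.758, -0.001, 1.587]
wrist_force: [0.7, -0.2, 0.7]
width: 0.0007
finger_force: 0.0
```

```bash
python3 ft.py
```

```text
[0. 0. 0.] [0.0001 0.     0.    ]
t 22.85 pos [ 0.6224 -0.2491  0.1451] rot [ 2.7577e+00 -1.2000e-03  1.5866e+00] F [ 0.1 -0.3  0.1] T [-0.02  0.08  0.02] w 0.0009 [-0.57  0.16  1.51  0.23  1.16 -0.64]
fingertip seat mm [150.   -0.5  22.4]
```

send_rows([
  [0.2, 0, -0.4, 0, 0, 0],
  [0.2, 0, -0.4, 0, 0, 0],
  [0.2, 0, -0.4, 0, 0, 0],
  [0, 0, 0, 0, 0, 0],
  [0, 0, 0, 0, 0, 0],
])

```text
time: 23.32
tool_pos: [0.6228, -0.2491, 0.1442]
ee_rot: [2.758, -0.001, 1.587]
wrist_force: [-1.9, 0.0, 2.6]
width: 0.0003
finger_force: 1.5
```

```bash
python3 ft.py
```

```text
[0. 0. 0.] [0. 0. 0.]
t 23.5167 pos [ 0.6229 -0.2491  0.1442] rot [ 2.7577e+00 -1.1000e-03  1.5866e+00] F [-2.6  0.1  3. ] T [0.07 0.34 0.04] w 0.0004 [-0.57  0.16  1.51  0.23  1.16 -0.64]
fingertip seat mm [150.2  -0.5  21.4]
```

Firm contact at z≈21.4, the height expected for a fully closed bar. I'll retract and hand in.

send_rows([
  [-2, 0, 5, 0, 0, 0],
  [-6, 0, 15, 0, 0, 0],
  [-8, 0, 20, 0, 0, 0],
  [-8, 0, 20, 0, 0, 0],
  [-8, 0, 20, 0, 0, 0],
  [0, 0, 15, 0, 0, 0],
  [0, 0, 0, 0, 0, 0],
  [0, 0, 0, 0, 0, 0],
])

```text
time: 24.23
tool_pos: [0.5914, -0.2494, 0.2399]
ee_rot: [2.756, 0.0, 1.586]
wrist_force: [-0.5, 0.0, -0.6]
width: 0.0008
finger_force: 0.0
```

```bash
python3 - <<'E'
from h import *
from bench import ticket
im=optics.snapshot('scene');m=mask(im,'orange',(200,285,262,335));r,_=blob(m);print(int(m.sum()),cv2.boxPoints(r).round(1).tolist())
print(ticket.close_job())
E
```

```text
72 [[231.0, 304.6000061035156], [235.3000030517578, 301.1000061035156], [251.1999969482422, 321.0], [247.0, 324.3999938964844]]
the job is handed in; nothing more can be done
None
```

The panel is hooked under the lip and lies flush in the seat, the latch bar is down in the fork, and the job was handed in at about 24 s; the hand-in gave no verdict.

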